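# Load a two-cavity specimen die and close its keeper bar

### The job

Load the specimen die: swing its blue keeper bar fully open, slide the round brass blank along the deck into the round cavity, then the square copper blank into the square cavity, so that each lies flat and flush with the deck; do not lift the blanks off the deck. Then swing the keeper bar fully closed over both of them. Leave the beaker, petri dishes, flask and mug where they stand.

Things in the scene. Friction and masses are not known exactly. Their poses are not given: they have to be found in the camera images.
- die: fixed flat grey plate, 240 x 240 mm, its top (the deck) 24 mm above the bench. Origin: centre of its underside, z up. Cavities in its +y half; the blanks start on its -y half, either one at +x or -x. Past each cavity's +y edge: a stop ledge 3 mm high, 10 mm wide, 70 mm long
- round_cavity (a point): centre of the floor of the round cavity: 69 mm across, 10 mm deep, its dark floor 14 mm above the bench; at [56, 60, 14] mm in the die's frame; axes as the die's
- square_cavity (a point): centre of the floor of the square cavity: 63 x 63 mm with sides along the die's x and y, 10 mm deep, its dark floor 14 mm above the bench; at [-56, 60, 14] mm in the die's frame; axes as the die's
- keeper_pivot (a point): upright pivot axis of the keeper bar at the height of the bar's underside, at [106, 60, 29] mm in the die's frame; its boss is 26 mm across and reaches 16 mm above this point
- keeper (a joint): angle of the blue keeper bar about its upright pivot (rad). 0: closed, the bar lies along the die's -x from the pivot, over both cavities; grows as its free end swings to the die's +y, to its stop at 1.75 (fully open). Stays where left. Bar 205 x 20 x 8 mm, underside 5 mm above the deck: passes over a seated blank, not over one on the deck
- keeper_post (a point): black upright grip on the keeper bar, 16 mm across, 106 mm from the pivot. This point is the middle of the grip, 59 mm above the bench; the grip spans 41 to 77 mm above the bench; it turns with the bar
- round_blank: round yellow brass blank, 66 mm across, 10 mm thick, 0.12 kg, loose on the deck. Origin: centre of its underside; z up
- square_blank: square orange copper blank, 60 x 60 x 10 mm, 0.12 kg, loose on the deck. Origin: centre of its underside; x and y along its sides, z up
- beaker: beaker with orange contents, 73x81x96 mm; a bystander standing on the bench; origin: centre of its underside
- petri: stack of petri dishes, 62 mm across, 49 mm high; a bystander standing on the bench; origin: centre of its underside
- flask: conical flask with amber contents, 74 mm across, 102 mm high; a bystander standing on the bench; origin: centre of its underside
- mug: blue and white mug, 92 mm high; a bystander standing on the bench; origin: centre of its underside
Things that resemble listed ones, but are neither listed nor needed, are in the scene too. What is shaped like the square_blank but pink or red is not meant. What is shaped like the round_blank but turquoise is not meant.

How it is judged (in metres and radians):
On the way, in this order (a step that is already met when the one before it is completed fails the run):
1. the keeper bar is fully open (above 1.45 rad) (value of joint keeper above 1.45 rad), for 0.2 s.
2. the round blank lies flat in the round cavity (horizontal distance between round_blank and round_cavity below 0.0035 m and z of round_blank in the frame of die below 0.0165 m and angle between round_blank's own z axis and vertical below 0.06 rad), for 0.2 s.
3. the square blank lies flat in the square cavity (horizontal distance between square_blank and square_cavity below 0.0035 m and z of square_blank in the frame of die below 0.0165 m and angle between square_blank's own z axis and vertical below 0.06 rad), for 0.2 s.
At the end, for the whole second after the job is handed in: Both blanks are at rest in their own cavities (centre within 3.5 mm of the cavity's centre, underside less than 2.5 mm above its floor, tilt under 0.06 rad) and the keeper bar is closed over them (below 0.1 rad) (all of step 2 and all of step 3 and linear speed of each of round_blank, square_blank below 0.02 m/s and value of joint keeper below 0.1 rad); the robot touches nothing.
It fails at once if a blank is lifted off the deck (underside more than 16 mm above it) (z of any of round_blank, square_blank in the frame of die above 0.04 m).
It fails at once if a bystander (beaker, petri dishes, flask, mug) is moved more than 30 mm (distance of any of beaker, petri, flask, mug from where it was at the start of the episode above 0.03 m).
It also fails if it takes over 72 s, if anything falls off the work surface, if the arm or the gripper's body presses on something with over 40 N, if the wrist force passes 120 N, or if a joint passes its speed limit or range.

### The arm

A 6-joint arm with a two-finger parallel gripper is mounted at the origin on a cart in front of the work surface, level with it; the furniture and walls round the work are solid. World frame = base frame: x ahead of the robot, y to its left, z up, the work surface at z = 0. Lengths are in m, angles in degrees, forces in N, time in s.
With the tool pointing down it reaches from about 0.3 to 0.75 m from the base axis. Payload 8.5 kg.
Tool frame: the origin (TCP) lies on the centre line of the jaws, within the pads' length; the fingertips stand 17 mm ahead of it and the grasp point (between the pads) lies 2 mm behind it (env.tip_extent is the distance from the TCP to the fingertips, in m); z points along the fingers, y is the direction in which the jaws open and shut (so a half turn about z gives the same grasp; the last joint's range is limited). The gripper opens to 85 mm and grips with 20 to 120 N. Pads are 22 mm wide; open, the fingers measure 114 mm over their backs; the gripper's body (76 mm by 85 mm) begins 54 mm behind the grasp point. The pads swing forward as they close: fully open they stand 13 mm farther back than shut.
Start: joints at [-82.981, 21.807, 74.336, -0, 83.858, -12.336], TCP at [0.182, -0.519, 0.248] pointing down, gripper open.
Joint ranges: [-178.18, 178.18], [-50.72, 133.34], [12.68, 142.11], [-81.47, 261.47], [9.98, 163.14], [-165.26, 165.26]. Speed limits (degrees/s): [136.94, 136.94, 180, 180, 180, 180].

### API

Orientations are given as a 3x3 rotation matrix whose columns are the frame's x, y, z axes.
In Python, from rig import telemetry, get_image, camera_params, close_job, env gives the robot as it stands.
- The arm moves only by the tool apply_moves, never from a script. Its argument "motion" is a list of rows, each an object of numbers: "tx", "ty", "tz": the shift along the tool's x, y, z in cm; "turn": the turn about the tool's z in degrees; "jaw": the gripper's target within -1 to 1 (fully open at 1, half-way at 0, shut at -1). In form: [{"tx": .., "ty": .., "tz": .., "turn": .., "jaw": ..}, ...]. A call has 1 to 5 rows; each row is the pose to reach, as a shift and turn from the pose measured when the call began, along the tool's axes at that moment; what a row does not reach only later rows make up. A row lasts 1/12 s, in which the tool goes at most 41.7 mm and 7.16 degrees, less where a joint would pass 70% of its speed; a pose out of reach is approached as far as the arm can. A call with a gripper value outside its range is refused whole. The fingers move at their own pace and stop on an object; "squeeze" is the grip in N (left out, the last holds). Time passes only in rows, so rows that repeat a pose let the fingers close. It gives the time, the measured TCP pose, the force and the opening at its end, in the units of the state.
- telemetry.observe(): the state, without advancing time (a new reading comes with each control period).
- get_image(name): name is "side" or "top" or "wrist"; returns (picture, depth): 384x512x3 uint8, red, green, blue; 384x512 float32, m along the optical axis (not along the pixel's ray), 0 where there is no reading.
- camera_params(name): a dict with "fx", "fy", "cx", "cy" (pixels), "D" ([k1, k2, p1, p2, k3] as OpenCV has them; the pictures are not rectified), "rvec" (rotation vector, rad) and "tvec" (3), from world to camera coordinates, as OpenCV has them. Camera axes: x right, y down, z forward; pixel columns grow to the right and rows downward; lengths in m; the calibration is good to about 2 mm. A picture is of the moment at which its call begins: read the wrist's pose just before it. camera_params takes no time and is no camera call; for the wrist camera it gives the pose at the moment of the call.
- close_job(): hands the job in, once; it reports no verdict.
The state is a dict: "time_s": time; "q": joint angles; "qvel": joint speeds; "joint_efforts": joint torques, N m; "position": TCP position; "tool_rot": TCP orientation; "ft_force": force on the tool from outside, world axes, zero at the start; "wrist_torque": the same for the moment, N m; "grip_width": finger opening in m.
Only numpy, scipy, OpenCV 4.12 (cv2) and the standard library are available. Lean on these libraries where they do the work, as an engineer would, in place of code of your own. Each camera call takes 0.05 s, during which the arm holds its last target. There are 200 camera calls.

## Working session

There is one attempt and no reset: what is moved stays moved. The work goes in short steps, Python scripts to look and compute and a tool call to move; the robot and the scene stay as the last step left them, time stands still between calls to the robot, and variables do not carry over. Pictures are saved under pics/ and viewed, about 8 in all and at most 12, crops included, and the job is handed in when it is done.

Besides the shell and the picture viewer there is one more tool, called after "Emit:" as name(argument=value, ...), one argument or row to a line, values as JSON. apply_moves: Moves the arm, as the interface text tells. Its arguments: {"type":"object","properties":{"motion":{"type":"array"},"squeeze":{"type":"number"}},"required":["motion"]}

```bash
mkdir -p pics; ls; python3 - <<'E'
from rig import telemetry,get_image,camera_params,env
import cv2,numpy as np
s=telemetry.observe();print(s)
for n in ("top","side"):
    p,d=get_image(n);cv2.imwrite(f"pics/{n}0.png",p[:,:,::-1]);np.savez(f"pics/{n}0.npz",p=p,d=d)
    print(n,camera_params(n))
E
```

```text
pics
{'time_s': 0.0, 'q': array([-8.29811576e+01,  2.18412644e+01,  7.43843165e+01,  3.94441548e-04,
        8.38567181e+01, -1.23364900e+01]), 'qvel': array([-0.06603608,  0.01809806, -0.01059595,  0.00350087, -0.04438929,
       -0.10062752]), 'joint_efforts': array([ 1.62820783e-03, -4.48452365e+01, -2.31279767e+01, -8.60312934e-05,
        4.68616752e-03,  2.88834130e-06]), 'position': array([ 0.18224471, -0.51865413,  0.24771176]), 'tool_rot': array([[ 9.43481595e-01,  3.31424880e-01, -1.68727179e-04],
       [ 3.31424774e-01, -9.43480569e-01,  1.42646135e-03],
       [ 3.13573966e-04, -1.40176040e-03, -9.99998968e-01]]), 'ft_force': array([0.56037605, 0.26645213, 0.51969173]), 'wrist_torque': array([0.01427039, 0.025086  , 0.01368131]), 'grip_width': 0.08537654009994564}
top {'fx': 350.0356676733799, 'fy': 350.0356676733799, 'cx': 259.6714088569477, 'cy': 193.37202606558236, 'D': array([0.01690774, 0.        , 0.        , 0.        , 0.        ]), 'rvec': array([ 2.16565555, -2.14773124,  0.13441786]), 'tvec': array([-0.04406783,  0.5986464 ,  1.02937319])}
side {'fx': 413.63697284963786, 'fy': 413.63697284963786, 'cx': 257.2523321121838, 'cy': 187.18771102616552, 'D': array([-0.04925215,  0.        ,  0.        ,  0.        ,  0.        ]), 'rvec': array([ 2.15479052,  0.01644308, -0.02637564]), 'tvec': array([-0.58744552,  0.03243511,  1.27842856])}
```

View pics/top0.png

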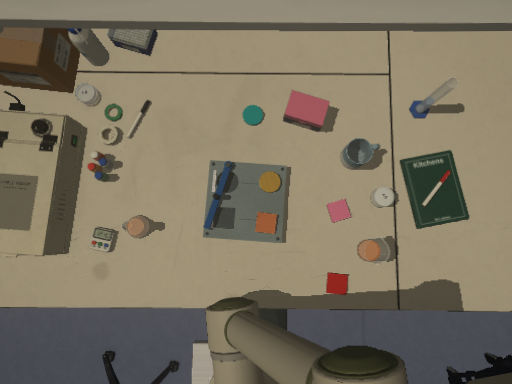

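View pics/side0.png

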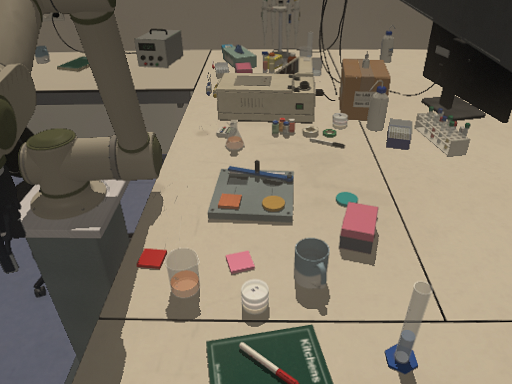

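The top view shows the die at about (246,201), with the brass blank at (270,182) and the copper one at (266,223). The keeper is partly closed, with its pivot near (229,165) and its free end near (208,228). Die +x points up in the image and +y points left.

```bash
cat > h.py <<'E'
import cv2,numpy as np
from rig import telemetry,get_image,camera_params
def cast(P,px,z):
    K=np.array([[P['fx'],0,P['cx']],[0,P['fy'],P['cy']],[0,0,1]])
    R=cv2.Rodrigues(P['rvec'])[0]
    u=cv2.undistortPoints(np.float64(px).reshape(-1,1,2),K,P['D'])[:,0]
    r=np.c_[u,np.ones(len(u))]@R; c=-R.T@P['tvec']
    return (c+r*((z-c[2])/r[:,2])[:,None])
def proj(P,X):
    K=np.array([[P['fx'],0,P['cx']],[0,P['fy'],P['cy']],[0,0,1]])
    return cv2.projectPoints(np.float64(X).reshape(-1,1,3),P['rvec'],P['tvec'],K,P['D'])[0][:,0]
def big(m):
    c=cv2.findContours(m.astype(np.uint8),cv2.RETR_EXTERNAL,cv2.CHAIN_APPROX_NONE)[0]
    return max(c,key=cv2.contourArea)[:,0] if c else None
def rect(P,c,z):
    w=cast(P,c,z)[:,:2]; return cv2.minAreaRect((w*1000).astype(np.float32))
E
python3 - <<'E'
from h import *
P=camera_params("top");p=np.load("pics/top0.npz")['p']
h=cv2.cvtColor(p,cv2.COLOR_RGB2HSV)
for q in [(225,240),(280,200),(270,182),(266,223),(218,210),(225,180),(225,220),(180,200)]: print(q,p[q[1],q[0]],h[q[1],q[0]])
roi=np.zeros(p.shape[:2],bool);roi[150:255,190:305]=1
H,S,V=[h[...,i].astype(int) for i in range(3)]
die=roi&~((H<30)&(S>25)&(V>130)&(p[...,0]>p[...,2].astype(int)+25)) 
wood=roi&(p[...,0].astype(int)-p[...,2]>12)
br=roi&(H>=15)&(H<28)&(S>130); co=roi&(H<14)&(S>130); bl=roi&(H>95)&(H<125)&(S>120)
d=cv2.morphologyEx((roi&~(wood)|br|co).astype(np.uint8),cv2.MORPH_CLOSE,np.ones((5,5)))
print('die',rect(P,big(d),.024));print('br',rect(P,big(br),.034),'co',rect(P,big(co),.034),'bl',rect(P,big(bl),.037))
o=cv2.resize(p[145:260,185:310,::-1],None,fx=5,fy=5,interpolation=cv2.INTER_CUBIC)
cv2.imwrite("pics/c1.png",o)
E
```

```text
(225, 240) [159 146 118] [ 20  66 159]
(280, 200) [94 97 87] [39 26 97]
(270, 182) [142 110  49] [ 20 167 142]
(266, 223) [154  90  54] [ 11 166 154]
(218, 210) [44 43 38] [25 35 44]
(225, 180) [42 65 92] [106 139  92]
(225, 220) [65 66 60] [35 23 66]
(180, 200) [159 146 119] [ 20  64 159]
die ((578.8038940429688, 7.270011901855469), (240.01231384277344, 239.0890655517578), 86.18380737304688)
br ((636.5006713867188, -67.47139739990234), (59.04908752441406, 61.5051383972168), 0.4738897979259491) co ((511.0286865234375, -57.65513610839844), (59.30149841308594, 59.21720504760742), 83.00828552246094) bl ((639.622802734375, 75.13510131835938), (17.114215850830078, 90.73116302490234), 71.88370513916016)
```

View pics/c1.png

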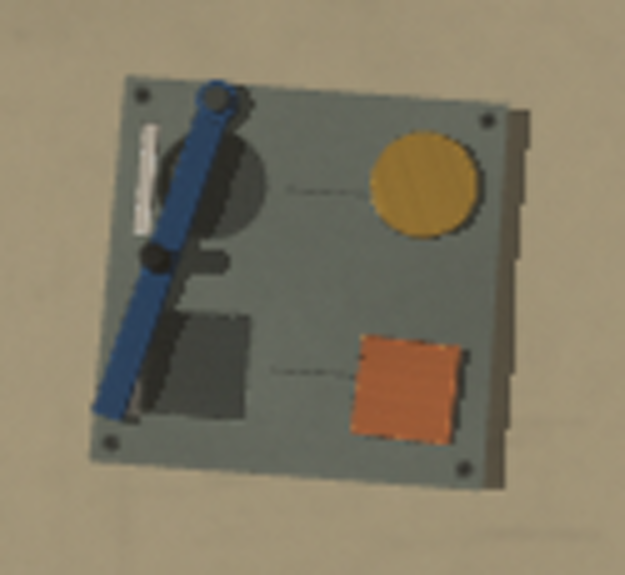

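```bash
cat >> h.py <<'E'
def plan(calls):
    """calls: list of calls, each a list of waypoints (x,y,z,heading of tool x deg); prints rows, assuming each call ends on its target"""
    s=telemetry.observe();R=s['tool_rot'];p=s['position'];hd=np.degrees(np.arctan2(R[1,0],R[0,0]))
    print('at',p.round(4),'head',round(hd,2),'F',s['ft_force'].round(1),'w',round(s['grip_width'],4),'t',round(s['time_s'],2),'q',s['q'].round(0))
    for c in calls:
        a=np.radians(hd)
        out=[]
        for w in c:
            d=np.array(w[:3])-p; tx=d[0]*np.cos(a)+d[1]*np.sin(a); ty=d[0]*np.sin(a)-d[1]*np.cos(a)
            out.append((round(100*tx,2),round(100*ty,2),round(-100*d[2],2),round(-((w[3]-hd+180)%360-180),1)))
        print(out); p=np.array(c[-1][:3]);hd=c[-1][3]
def lin(a,b,n): return [tuple(np.array(a)+(np.array(b)-np.array(a))*(i+1)/n) for i in range(n)]
E
python3 - <<'E'
from h import *
from rig import env
print(env.tip_extent,[a for a in dir(env) if a[0]!='_'])
P=camera_params("wrist");R=cv2.Rodrigues(P['rvec'])[0];s=telemetry.observe()
T=s['tool_rot'];print('cam in tool',T.T@(-R.T@P['tvec']-s['position']),'\n',T.T@R.T,P['fx'],P['cx'],P['cy'])
# keeper from top
Pt=camera_params("top");p=np.load("pics/top0.npz")['p'];h=cv2.cvtColor(p,cv2.COLOR_RGB2HSV)
m=np.zeros(p.shape[:2],bool);m[150:255,190:305]=1
m&=(h[...,0]>95)&(h[...,0]<125)&(h[...,1]>90)
ys,xs=np.nonzero(m);w=cast(Pt,np.c_[xs,ys],.037)[:,:2]
print('bar ends',w[w[:,0].argmax()],w[w[:,0].argmin()],cv2.fitLine(w.astype(np.float32),cv2.DIST_HUBER,0,.01,.01).ravel())
s0=np.r_[s['position'],19.36]
L=lin(s0,(.56,.03,.30,160.7),20)
plan([[L[4]],[L[9]],[L[14]],[L[19]]])
E
```

```text
0.017 ['MotionError', 'tip_extent']
cam in tool [ 0.07860552 -0.00101566 -0.1259519 ] 
 [[-7.09429649e-04 -9.50994819e-01 -3.09206000e-01]
 [ 9.99998516e-01 -1.89201602e-04 -1.71244689e-03]
 [ 1.57002585e-03 -3.09206756e-01  9.50993542e-01]] 343.3558769787525 252.46715656868756 183.18846963593094
bar ends [0.69884628 0.05941243] [0.49268698 0.11856692] [ 0.9522609  -0.30528536  0.58964443  0.09073088]
at [ 0.1822 -0.5187  0.2478] head 19.36 F [-0.3  0.1  0.3] w 0.0854 t 0.1 q [-83.  22.  74.  -0.  84. -12.]
[(np.float64(13.46), np.float64(-9.81), np.float64(-1.3), np.float64(-35.3))]
[(np.float64(16.65), np.float64(-0.22), np.float64(-1.3), np.float64(-35.3))]
[(np.float64(13.71), np.float64(9.45), np.float64(-1.3), np.float64(-35.3))]
[(np.float64(5.72), np.float64(15.64), np.float64(-1.3), np.float64(-35.3))]
```

Emit:
apply_moves(
  motion=[
    {"tx": 2.7, "ty": -1.96, "tz": -0.26, "turn": -7.1, "jaw": 1},
    {"tx": 5.4, "ty": -3.9, "tz": -0.5, "turn": -14.1, "jaw": 1},
    {"tx": 8.1, "ty": -5.9, "tz": -0.8, "turn": -21.2, "jaw": 1},
    {"tx": 10.8, "ty": -7.85, "tz": -1.0, "turn": -28.2, "jaw": 1},
    {"tx": 13.5, "ty": -9.8, "tz": -1.3, "turn": -35.3, "jaw": 1},
  ],
)

```text
time_s: 0.52
position: [0.2776, -0.3799, 0.2607]
tool_rot: [[0.574, 0.819, -0.0], [0.819, -0.574, 0.002], [0.002, -0.002, -1.0]]
ft_force: [0.3, -0.5, 0.4]
grip_width: 0.0852
```

Emit:
apply_moves(
  motion=[
    {"tx": 3.3, "ty": 0, "tz": -0.26, "turn": -7.1, "jaw": 1},
    {"tx": 6.7, "ty": -0.1, "tz": -0.5, "turn": -14.1, "jaw": 1},
    {"tx": 10.0, "ty": -0.1, "tz": -0.8, "turn": -21.2, "jaw": 1},
    {"tx": 13.3, "ty": -0.2, "tz": -1.0, "turn": -28.2, "jaw": 1},
    {"tx": 16.6, "ty": -0.2, "tz": -1.3, "turn": -35.3, "jaw": 1},
  ],
)

```text
time_s: 0.93
position: [0.3717, -0.2412, 0.2738]
tool_rot: [[-0.011, 1.0, -0.001], [1.0, 0.011, 0.003], [0.003, -0.001, -1.0]]
ft_force: [1.0, -0.5, 1.0]
grip_width: 0.085
```

Emit:
apply_moves(
  motion=[
    {"tx": 2.7, "ty": 1.9, "tz": -0.26, "turn": -7.1, "jaw": 1},
    {"tx": 5.5, "ty": 3.8, "tz": -0.5, "turn": -14.1, "jaw": 1},
    {"tx": 8.2, "ty": 5.7, "tz": -0.8, "turn": -21.2, "jaw": 1},
    {"tx": 11.0, "ty": 7.6, "tz": -1.0, "turn": -28.2, "jaw": 1},
    {"tx": 13.7, "ty": 9.5, "tz": -1.3, "turn": -35.3, "jaw": 1},
  ],
)

```text
time_s: 1.35
position: [0.4657, -0.1014, 0.2869]
tool_rot: [[-0.592, 0.806, -0.002], [0.806, 0.592, 0.003], [0.003, 0.0, -1.0]]
ft_force: [0.8, -1.2, 0.1]
grip_width: 0.0852
```

Emit:
apply_moves(
  motion=[
    {"tx": 1.1, "ty": 3.1, "tz": -0.26, "turn": -7.1, "jaw": 1},
    {"tx": 2.3, "ty": 6.2, "tz": -0.5, "turn": -14.1, "jaw": 1},
    {"tx": 3.4, "ty": 9.4, "tz": -0.8, "turn": -21.2, "jaw": 1},
    {"tx": 4.6, "ty": 12.5, "tz": -1.0, "turn": -28.2, "jaw": 1},
    {"tx": 5.7, "ty": 15.6, "tz": -1.3, "turn": -35.3, "jaw": 1},
  ],
)

```text
time_s: 1.77
position: [0.5582, 0.0386, 0.2999]
tool_rot: [[-0.951, 0.31, -0.003], [0.31, 0.951, 0.003], [0.003, 0.002, -1.0]]
ft_force: [-0.7, -0.9, -0.2]
grip_width: 0.0852
```

Moves track well, so next I'll take a wrist view.

```bash
python3 - <<'E'
from h import *
P=camera_params("wrist");p,d=get_image("wrist")
np.savez("pics/w1.npz",p=p,d=d,**{k:P[k] for k in P});cv2.imwrite("pics/w1.png",p[:,:,::-1])
E
```

```text
(no output)
```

View pics/w1.png

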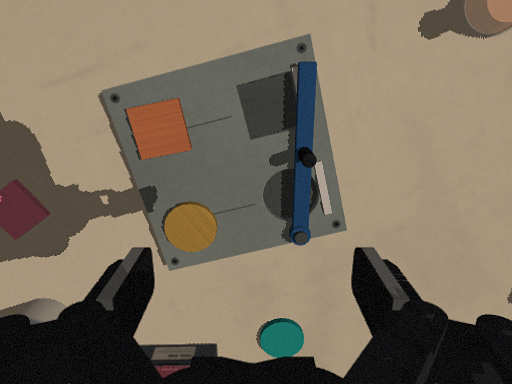

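The wrist view shows the whole die: corners near (103,91), (309,35), (346,231) and (168,269). The pivot boss is at (300,236), the post top at (307,157), the brass blank at (190,227) and the copper one at (158,128).

```bash
cat >> h.py <<'E'
def masks(p):
    h=cv2.cvtColor(p,cv2.COLOR_RGB2HSV);H,S,V=[h[...,i].astype(int) for i in range(3)]
    return dict(br=(H>=15)&(H<28)&(S>140),co=(H<14)&(S>130)&(V>90),bl=(H>95)&(H<125)&(S>90),dk=V<45)
E
python3 - <<'E'
from h import *
z=np.load("pics/w1.npz");P={k:z[k] for k in z.files};p=z['p']
b=cast(P,[(115,98),(301.5,48),(336,224),(175,262)],.024)[:,:2]
print('bolts',b.round(4).tolist(),'c',b.mean(0),[np.linalg.norm(b[i]-b[i-1]).round(4) for i in range(4)])
c=cast(P,[(103,91),(309,35),(346,231),(168,269)],.024)[:,:2]
print('corners c',c.mean(0),[np.linalg.norm(c[i]-c[i-1]).round(4) for i in range(4)])
for q in (b,c):
    v=(q[1]-q[0])+(q[2]-q[3]);u=(q[3]-q[0])+(q[2]-q[1])
    print('yaw from y',np.degrees(np.arctan2(-v[0],v[1])),'from x',np.degrees(np.arctan2(u[1],u[0])))
m=masks(p)
for k in('br','co'):
    r=rect(P,big(m[k]),.034);print(k,r)
roi=np.zeros(p.shape[:2],bool);roi[50:250,285:330]=1
c=big(m['bl']&roi);w=cast(P,c,.037)[:,:2];print('bar',cv2.minAreaRect((w*1000).astype(np.float32)))
print('pivot',cast(P,[(300,237)],.045),'posttop',cast(P,[(309,158)],.077))
E
```

```text
bolts [[0.4597, -0.0919], [0.4744, 0.1236], [0.69, 0.1092], [0.6768, -0.1066]] c [0.57521824 0.00856477] [np.float64(0.2176), np.float64(0.216), np.float64(0.2161), np.float64(0.2162)]
corners c [0.57503232 0.00824337] [np.float64(0.2358), np.float64(0.2368), np.float64(0.2397), np.float64(0.2392)]
yaw from y -3.683883110695746 from x -3.855886776641484
yaw from y -4.282088315549636 from x -4.07104658452926
br ((631.958984375, -66.18875885009766), (64.87513732910156, 67.04723358154297), 70.0761947631836)
co ((507.3004150390625, -55.228816986083984), (61.67463684082031, 59.73574447631836), 82.99771118164062)
bar ((592.3610229492188, 89.37850952148438), (25.181365966796875, 216.38331604003906), 72.96133422851562)
pivot [[0.68232056 0.06066645 0.045     ]] posttop [[0.5808034  0.09446927 0.077     ]]
```

```bash
cat >> h.py <<'E'
C=np.array([.5752,.0086]);YAW=-3.8
def D(x,y):
    a=np.radians(YAW);return C+np.array([x*np.cos(a)-y*np.sin(a),x*np.sin(a)+y*np.cos(a)])/1000
def post(f,z):
    a=180+YAW-f;return (*(D(106,60)+.106*np.array([np.cos(np.radians(a)),np.sin(np.radians(a))])),z,a)
E
python3 - <<'E'
from h import *
calls=[[(*post(13.8,.14)[:2],.14,162.4)],[post(13.8,.062)]]
f=13.8
for n in range(3): calls.append([post(f+27.5*(i+1)/5,.062) for i in range(5)]);f+=27.5
plan(calls)
E
```

```text
at [0.5604 0.0424 0.3   ] head 162.57 F [-3.   2.6 -1.3] w 0.0853 t 1.82 q [ -8.  21.  67.   0.  92. -80.]
[(np.float64(-0.71), np.float64(5.58), np.float64(16.0), np.float64(0.2))]
[(np.float64(0.0), np.float64(0.0), np.float64(7.8), 0.0)]
[(np.float64(-0.05), np.float64(1.02), np.float64(-0.0), 5.5), (np.float64(-0.19), np.float64(2.02), np.float64(-0.0), 11.0), (np.float64(-0.44), np.float64(3.01), np.float64(-0.0), 16.5), (np.float64(-0.77), np.float64(3.97), np.float64(-0.0), 22.0), (np.float64(-1.2), np.float64(4.89), np.float64(-0.0), 27.5)]
[(np.float64(-0.05), np.float64(1.02), np.float64(-0.0), 5.5), (np.float64(-0.19), np.float64(2.02), np.float64(-0.0), 11.0), (np.float64(-0.44), np.float64(3.01), np.float64(-0.0), 16.5), (np.float64(-0.77), np.float64(3.97), np.float64(-0.0), 22.0), (np.float64(-1.2), np.float64(4.89), np.float64(-0.0), 27.5)]
[(np.float64(-0.05), np.float64(1.02), np.float64(-0.0), 5.5), (np.float64(-0.19), np.float64(2.02), np.float64(-0.0), 11.0), (np.float64(-0.44), np.float64(3.01), np.float64(-0.0), 16.5), (np.float64(-0.77), np.float64(3.97), np.float64(-0.0), 22.0), (np.float64(-1.2), np.float64(4.89), np.float64(-0.0), 27.5)]
```

Emit:
apply_moves(
  motion=[
    {"tx": -0.2, "ty": 1.2, "tz": 3.5, "turn": 0, "jaw": 1},
    {"tx": -0.4, "ty": 2.5, "tz": 7.0, "turn": 0, "jaw": 1},
    {"tx": -0.6, "ty": 4.0, "tz": 10.5, "turn": 0, "jaw": 1},
    {"tx": -0.7, "ty": 5.6, "tz": 14.0, "turn": 0.2, "jaw": 1},
    {"tx": -0.7, "ty": 5.6, "tz": 16.0, "turn": 0.2, "jaw": 0.6},
  ],
)

```text
time_s: 2.23
position: [0.5826, 0.0966, 0.136]
tool_rot: [[-0.953, 0.302, -0.006], [0.301, 0.953, 0.006], [0.008, 0.004, -1.0]]
ft_force: [0.6, 0.2, 0.2]
grip_width: 0.0755
```

```bash
python3 - <<'E'
from h import *
P=camera_params("wrist");p,d=get_image("wrist")
cv2.imwrite("pics/w2.png",p[:,:,::-1])
print('pred posttop px',proj(P,[*post(13.8,.077)[:3]]))
m=masks(p);roi=np.zeros(p.shape[:2],bool)
plan([[post(13.8,.062)]])
E
```

```text
pred posttop px [[246.584789  220.6022351]]
at [0.5812 0.0957 0.1334] head 162.45 F [-1.5  0.3 -4.7] w 0.0691 t 2.28 q [ -2.  32.  78.   0.  71. -75.]
[(np.float64(-0.32), np.float64(-0.13), np.float64(7.14), np.float64(0.0))]
```

View pics/w2.png

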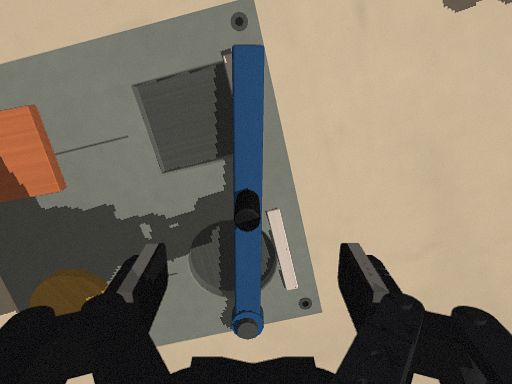

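The post top is at (247,218), as predicted. I'll descend, close, then check.

Emit:
apply_moves(
  motion=[
    {"tx": -0.3, "ty": -0.1, "tz": 3.5, "turn": 0, "jaw": 0.2},
    {"tx": -0.3, "ty": -0.1, "tz": 7.0, "turn": 0, "jaw": 0},
    {"tx": -0.3, "ty": -0.1, "tz": 7.1, "turn": 0, "jaw": -0.3},
    {"tx": -0.3, "ty": -0.1, "tz": 7.1, "turn": 0, "jaw": -0.7},
    {"tx": -0.3, "ty": -0.1, "tz": 7.1, "turn": 0, "jaw": -1},
  ],
  squeeze=20,
)

```text
time_s: 2.7
position: [0.5833, 0.094, 0.0635]
tool_rot: [[-0.953, 0.302, -0.011], [0.302, 0.953, 0.006], [0.012, 0.002, -1.0]]
ft_force: [2.8, -1.0, -14.4]
grip_width: 0.0153
```

Emit:
apply_moves(
  motion=[
    {"tx": 0, "ty": 0, "tz": 0, "turn": 0, "jaw": -1},
    {"tx": 0, "ty": 0, "tz": 0, "turn": 0, "jaw": -1},
    {"tx": 0, "ty": 0, "tz": 0, "turn": 0, "jaw": -1},
  ],
)

```text
time_s: 2.95
position: [0.5832, 0.0938, 0.0636]
tool_rot: [[-0.953, 0.302, -0.011], [0.302, 0.953, 0.005], [0.012, 0.002, -1.0]]
ft_force: [3.0, -0.4, -19.5]
grip_width: 0.015
```

Emit:
apply_moves(
  motion=[
    {"tx": -0.05, "ty": 1.0, "tz": 0, "turn": 5.5, "jaw": -1},
    {"tx": -0.2, "ty": 2.0, "tz": 0, "turn": 11, "jaw": -1},
    {"tx": -0.45, "ty": 3.0, "tz": 0, "turn": 16.5, "jaw": -1},
    {"tx": -0.8, "ty": 4.0, "tz": 0, "turn": 22, "jaw": -1},
    {"tx": -1.2, "ty": 4.9, "tz": 0, "turn": 27.5, "jaw": -1},
  ],
)

```text
time_s: 3.37
position: [0.6097, 0.1367, 0.0636]
tool_rot: [[-0.703, 0.711, -0.011], [0.711, 0.703, 0.004], [0.011, -0.005, -1.0]]
ft_force: [3.1, -5.5, -19.4]
grip_width: 0.0151
```

```bash
python3 - <<'E'
from h import *
plan([[post(41.3+27.5*(i+1)/5,.062) for i in range(5)]])
E
```

```text
at [0.6097 0.1367 0.0636] head 134.65 F [  3.1  -5.5 -19.4] w 0.0151 t 3.37 q [  2.  39.  75.   0.  66. -43.]
[(np.float64(-0.09), np.float64(1.03), np.float64(0.16), np.float64(5.3)), (np.float64(-0.23), np.float64(2.04), np.float64(0.16), np.float64(10.8)), (np.float64(-0.47), np.float64(3.03), np.float64(0.16), np.float64(16.3)), (np.float64(-0.8), np.float64(3.99), np.float64(0.16), np.float64(21.8)), (np.float64(-1.22), np.float64(4.92), np.float64(0.16), np.float64(27.3))]
```

Tracking is excellent, so I'll run the next two arcs.

Emit:
apply_moves(
  motion=[
    {"tx": -0.1, "ty": 1.0, "tz": 0, "turn": 5.5, "jaw": -1},
    {"tx": -0.2, "ty": 2.0, "tz": 0, "turn": 11, "jaw": -1},
    {"tx": -0.45, "ty": 3.0, "tz": 0, "turn": 16.5, "jaw": -1},
    {"tx": -0.8, "ty": 4.0, "tz": 0, "turn": 22, "jaw": -1},
    {"tx": -1.2, "ty": 4.9, "tz": 0, "turn": 27.5, "jaw": -1},
  ],
)

```text
time_s: 3.78
position: [0.6531, 0.1628, 0.0636]
tool_rot: [[-0.291, 0.957, -0.012], [0.957, 0.291, 0.004], [0.007, -0.01, -1.0]]
ft_force: [1.0, -3.3, -14.5]
grip_width: 0.0152
```

Emit:
apply_moves(
  motion=[
    {"tx": -0.1, "ty": 1.0, "tz": 0, "turn": 5.5, "jaw": -1},
    {"tx": -0.2, "ty": 2.0, "tz": 0, "turn": 11, "jaw": -1},
    {"tx": -0.45, "ty": 3.0, "tz": 0, "turn": 16.5, "jaw": -1},
    {"tx": -0.8, "ty": 4.0, "tz": 0, "turn": 22, "jaw": -1},
    {"tx": -1.2, "ty": 4.9, "tz": 0, "turn": 27.5, "jaw": -1},
  ],
)

```text
time_s: 4.2
position: [0.7037, 0.1663, 0.0636]
tool_rot: [[0.188, 0.982, -0.012], [0.982, -0.188, 0.005], [0.003, -0.013, -1.0]]
ft_force: [0.0, 0.8, -11.8]
grip_width: 0.0153
```

Emit:
apply_moves(
  motion=[
    {"tx": 0, "ty": 0, "tz": 0, "turn": 0, "jaw": -1},
    {"tx": 0, "ty": 0, "tz": 0, "turn": 0, "jaw": -0.6},
    {"tx": 0, "ty": 0, "tz": 0, "turn": 0, "jaw": -0.3},
    {"tx": 0, "ty": 0, "tz": 0, "turn": 0, "jaw": -0.3},
  ],
)

```text
time_s: 4.53
position: [0.7041, 0.1665, 0.0661]
tool_rot: [[0.186, 0.983, -0.009], [0.983, -0.186, 0.005], [0.003, -0.009, -1.0]]
ft_force: [0.5, 0.2, -0.8]
grip_width: 0.0296
```

```bash
python3 - <<'E'
from h import *
s=telemetry.observe();v=s['position'][:2]-D(106,60);print(np.linalg.norm(v),180+YAW-np.degrees(np.arctan2(v[1],v[0])))
# round blank at; plan: up, go over brass, jaw along die y
br=(.632,-.066)
a=np.degrees(np.arctan2(s['tool_rot'][1,0],s['tool_rot'][0,0]))
z=.11
calls=[[(*s['position'][:2],.13,a)]]
L=lin((*s['position'][:2],.13,a),(br[0]-.0,br[1],.16,176.2),15)
plan(calls+[L[:5],L[5:10],L[10:]])
E
```

```text
0.10674962686720589 96.56064024903179
at [0.7041 0.1665 0.0661] head 79.28 F [ 0.5  0.2 -0.8] w 0.0296 t 4.53 q [ 4. 48. 56.  0. 77. 14.]
[(np.float64(0.0), np.float64(0.0), np.float64(-6.39), np.float64(-0.0))]
[(np.float64(-1.61), np.float64(-0.18), np.float64(-0.2), np.float64(-6.5)), (np.float64(-3.22), np.float64(-0.37), np.float64(-0.4), np.float64(-12.9)), (np.float64(-4.84), np.float64(-0.55), np.float64(-0.6), np.float64(-19.4)), (np.float64(-6.45), np.float64(-0.74), np.float64(-0.8), np.float64(-25.8)), (np.float64(-8.06), np.float64(-0.92), np.float64(-1.0), np.float64(-32.3))]
[(np.float64(-1.26), np.float64(-1.02), np.float64(-0.2), np.float64(-6.5)), (np.float64(-2.53), np.float64(-2.03), np.float64(-0.4), np.float64(-12.9)), (np.float64(-3.79), np.float64(-3.05), np.float64(-0.6), np.float64(-19.4)), (np.float64(-5.06), np.float64(-4.07), np.float64(-0.8), np.float64(-25.8)), (np.float64(-6.32), np.float64(-5.09), np.float64(-1.0), np.float64(-32.3))]
[(np.float64(-0.52), np.float64(-1.54), np.float64(-0.2), np.float64(-6.5)), (np.float64(-1.05), np.float64(-3.07), np.float64(-0.4), np.float64(-12.9)), (np.float64(-1.57), np.float64(-4.61), np.float64(-0.6), np.float64(-19.4)), (np.float64(-2.1), np.float64(-6.14), np.float64(-0.8), np.float64(-25.8)), (np.float64(-2.62), np.float64(-7.68), np.float64(-1.0), np.float64(-32.3))]
```

Emit:
apply_moves(
  motion=[
    {"tx": 0, "ty": 0, "tz": -2.0, "turn": 0, "jaw": -0.3},
    {"tx": 0, "ty": 0, "tz": -4.5, "turn": 0, "jaw": 0},
    {"tx": 0, "ty": 0, "tz": -6.5, "turn": 0, "jaw": 1},
  ],
)

```text
time_s: 4.78
position: [0.7048, 0.1662, 0.1344]
tool_rot: [[0.185, 0.983, -0.005], [0.983, -0.185, 0.005], [0.004, -0.006, -1.0]]
ft_force: [0.3, 0.1, 1.0]
grip_width: 0.0532
```

Emit:
apply_moves(
  motion=[
    {"tx": -1.6, "ty": -0.2, "tz": -0.2, "turn": -6.5, "jaw": 1},
    {"tx": -3.2, "ty": -0.4, "tz": -0.4, "turn": -13, "jaw": 1},
    {"tx": -4.8, "ty": -0.55, "tz": -0.6, "turn": -19.4, "jaw": 1},
    {"tx": -6.4, "ty": -0.7, "tz": -0.8, "turn": -25.8, "jaw": 1},
    {"tx": -8.1, "ty": -0.9, "tz": -1, "turn": -32.3, "jaw": 1},
  ],
)

```text
time_s: 5.2
position: [0.6808, 0.0878, 0.1459]
tool_rot: [[-0.376, 0.927, -0.003], [0.927, 0.376, 0.005], [0.006, -0.001, -1.0]]
ft_force: [0.6, 0.1, -0.1]
grip_width: 0.0854
```

Emit:
apply_moves(
  motion=[
    {"tx": -1.3, "ty": -1.0, "tz": -0.2, "turn": -6.5, "jaw": 1},
    {"tx": -2.5, "ty": -2.0, "tz": -0.4, "turn": -13, "jaw": 1},
    {"tx": -3.8, "ty": -3.0, "tz": -0.6, "turn": -19.4, "jaw": 1},
    {"tx": -5.1, "ty": -4.1, "tz": -0.8, "turn": -25.8, "jaw": 1},
    {"tx": -6.3, "ty": -5.1, "tz": -1, "turn": -32.3, "jaw": 1},
  ],
)

```text
time_s: 5.62
position: [0.6569, 0.0093, 0.1574]
tool_rot: [[-0.817, 0.577, -0.001], [0.577, 0.817, 0.005], [0.003, 0.003, -1.0]]
ft_force: [-0.4, -0.1, 0.2]
grip_width: 0.0854
```

Emit:
apply_moves(
  motion=[
    {"tx": -0.5, "ty": -1.5, "tz": -0.2, "turn": -6.5, "jaw": 1},
    {"tx": -1.0, "ty": -3.1, "tz": -0.4, "turn": -13, "jaw": 1},
    {"tx": -1.6, "ty": -4.6, "tz": -0.6, "turn": -19.4, "jaw": 1},
    {"tx": -2.1, "ty": -6.1, "tz": -0.8, "turn": -25.8, "jaw": 1},
    {"tx": -2.6, "ty": -7.7, "tz": -1, "turn": -32.3, "jaw": 1},
  ],
)

```text
time_s: 6.03
position: [0.6334, -0.0692, 0.1688]
tool_rot: [[-0.999, 0.044, 0.002], [0.044, 0.999, 0.004], [-0.002, 0.004, -1.0]]
ft_force: [0.6, -0.3, -0.4]
grip_width: 0.0854
```

Emit:
apply_moves(
  motion=[
    {"tx": 0, "ty": 0, "tz": 0, "turn": 0, "jaw": 1},
    {"tx": 0, "ty": 0, "tz": 0, "turn": 0, "jaw": 1},
  ],
)

```text
time_s: 6.2
position: [0.6334, -0.0696, 0.1705]
tool_rot: [[-0.999, 0.047, 0.004], [0.047, 0.999, 0.003], [-0.004, 0.003, -1.0]]
ft_force: [-0.5, 0.1, -0.0]
grip_width: 0.0855
```

```bash
python3 - <<'E'
from h import *
P=camera_params("wrist");p,d=get_image("wrist")
np.savez("pics/w3.npz",p=p,d=d,**{k:P[k] for k in P});cv2.imwrite("pics/w3.png",p[:,:,::-1])
plan([])
E
```

```text
at [ 0.6335 -0.0689  0.17  ] head 177.32 F [ 0.1  0.6 -0.1] w 0.0852 t 6.25 q [ -17.   34.   67.    0.   79. -104.]
```

View pics/w3.png

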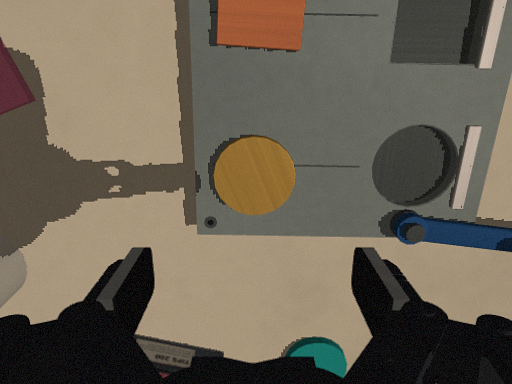

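The wrist view shows the brass blank at (254,176), the round cavity at (414,165) fully uncovered, and the keeper open to the right of the boss at (410,230).

```bash
python3 - <<'E'
from h import *
z=np.load("pics/w3.npz");P={k:z[k] for k in z.files};p=z['p']
m=masks(p);c=big(m['br']);print('br',cv2.minEnclosingCircle((cast(P,c,.034)[:,:2]*1000).astype(np.float32)))
g=p.max(2).astype(int);print('deck',g[130,340],'cav',g[165,395],g[165,440],g[165,379])
roi=np.zeros(g.shape,bool);roi[115:210,365:453]=1
mm=cv2.morphologyEx((roi&(g<(g[130,340]+g[165,395])//2)).astype(np.uint8),cv2.MORPH_OPEN,np.ones((3,3)))
c=cv2.convexHull(big(mm))[:,0];w=(cast(P,c,.024)[:,:2]*1000).astype(np.float32)
print('cav',cv2.minEnclosingCircle(w),cv2.minAreaRect(w),cv2.fitEllipse(w),'pred',D(56,60))
print('bolt',cast(P,[(210,222)],.024),D(108,-108))
E
```

```text
br ((632.9021606445312, -66.88311767578125), 33.190467834472656)
deck 109 cav 62 66 63
cav ((634.6563110351562, 64.84284973144531), 35.1528434753418) ((634.8555297851562, 62.57453155517578), (69.2203598022461, 64.91927337646484), 7.557636260986328) ((634.49658203125, 64.89754486083984), (69.32563781738281, 70.00403594970703), 158.57315063476562) pred [0.63505332 0.06475675]
bolt [[ 0.67557033 -0.1068871   0.024     ]] [ 0.67580498 -0.10632014]
```

```bash
python3 - <<'E'
from h import *
z=np.load("pics/w3.npz");P={k:z[k] for k in z.files};d=z['d']
R=cv2.Rodrigues(P['rvec'])[0]
for u,v in [(146,252),(150,256),(143,262),(359,252),(356,258),(362,262)]:
    dz=float(d[v,u])
    x=np.array([(u-P['cx'])/P['fx']*dz,(v-P['cy'])/P['fy']*dz,dz]);print(u,v,(R.T@(x-P['tvec'])-[.6335,-.0689,.17]).round(4))
plan([[(.6329,-.0669,.060,176.2)],[(.6329,-.0669,.0395,176.2)]])
E
```

```text
146 252 [-0.0136 -0.0419  0.004 ]
150 256 [-0.0094 -0.042  -0.0002]
143 262 [-0.0121 -0.0418  0.009 ]
359 252 [-0.0089  0.0436  0.0031]
356 258 [-0.0055  0.0429  0.0021]
362 262 [-0.0078  0.0431  0.009 ]
at [ 0.6335 -0.0689  0.17  ] head 177.32 F [ 0.1  0.6 -0.1] w 0.0852 t 6.25 q [ -17.   34.   67.    0.   79. -104.]
[(np.float64(0.07), np.float64(0.2), np.float64(11.0), np.float64(1.1))]
[(np.float64(0.0), np.float64(0.0), np.float64(2.05), -0.0)]
```

Emit:
apply_moves(
  motion=[
    {"tx": 0.07, "ty": 0.2, "tz": 3.5, "turn": 1, "jaw": 1},
    {"tx": 0.07, "ty": 0.2, "tz": 7, "turn": 1, "jaw": 1},
    {"tx": 0.07, "ty": 0.2, "tz": 10, "turn": 1, "jaw": 0.85},
    {"tx": 0.07, "ty": 0.2, "tz": 11, "turn": 1, "jaw": 0.85},
    {"tx": 0.07, "ty": 0.2, "tz": 11, "turn": 1, "jaw": 0.85},
  ],
)

```text
time_s: 6.67
position: [0.6324, -0.0653, 0.0579]
tool_rot: [[-0.998, 0.064, -0.001], [0.064, 0.998, 0.005], [0.001, 0.005, -1.0]]
ft_force: [0.5, 0.4, 1.4]
grip_width: 0.0786
```

```bash
python3 - <<'E'
from h import *
plan([[(.6329,-.0669,.0395,176.2)]])
E
```

```text
at [ 0.6324 -0.0653  0.0579] head 176.31 F [0.5 0.4 1.4] w 0.0786 t 6.67 q [ -17.   41.   74.    0.   65. -103.]
[(np.float64(-0.06), np.float64(-0.16), np.float64(1.84), np.float64(0.1))]
```

Emit:
apply_moves(
  motion=[
    {"tx": -0.06, "ty": -0.15, "tz": 0.9, "turn": 0, "jaw": 0.8},
    {"tx": -0.06, "ty": -0.15, "tz": 1.8, "turn": 0, "jaw": 0.8},
    {"tx": -0.06, "ty": -0.15, "tz": 1.8, "turn": 0, "jaw": 0.65},
    {"tx": -0.06, "ty": -0.15, "tz": 1.8, "turn": 0, "jaw": 0.5},
    {"tx": -0.06, "ty": -0.15, "tz": 1.8, "turn": 0, "jaw": 0.4},
  ],
  squeeze=20,
)

```text
time_s: 7.08
position: [0.6332, -0.0668, 0.0407]
tool_rot: [[-0.998, 0.065, 0.001], [0.065, 0.998, 0.005], [-0.0, 0.005, -1.0]]
ft_force: [0.4, 0.3, -0.8]
grip_width: 0.0647
```

Emit:
apply_moves(
  motion=[
    {"tx": 0, "ty": 0, "tz": 0, "turn": 0, "jaw": 0.4},
    {"tx": 0, "ty": 0, "tz": 0, "turn": 0, "jaw": 0.4},
  ],
)

```text
time_s: 7.25
position: [0.6335, -0.0669, 0.0413]
tool_rot: [[-0.998, 0.065, 0.002], [0.065, 0.998, 0.004], [-0.001, 0.005, -1.0]]
ft_force: [1.0, -0.2, -0.7]
grip_width: 0.0644
```

```bash
python3 - <<'E'
from h import *
P=camera_params("wrist");p,d=get_image("wrist")
c=big(masks(p)['br']);w=(cast(P,c,.034)[:,:2]*1000).astype(np.float32);print('br',cv2.minEnclosingCircle(w),cv2.fitEllipse(w))
cv2.imwrite("pics/w4.png",p[:,:,::-1])
s=telemetry.observe();z=s['position'][2]
L=lin((*s['position'][:2],z,176.2),(.6347,.0648-.012,z,176.2),5)
plan([L])
E
```

```text
br ((633.8340454101562, -65.92937469482422), 34.33604431152344) ((633.9374389648438, -66.05882263183594), (64.85589599609375, 68.13011169433594), 86.4015121459961)
at [ 0.6334 -0.0669  0.0412] head 176.29 F [-0.4 -0.5 -0.9] w 0.0643 t 7.3 q [ -17.   42.   75.    0.   63. -103.]
[(np.float64(0.13), np.float64(2.39), np.float64(-0.0), np.float64(0.1)), (np.float64(0.26), np.float64(4.78), np.float64(-0.0), np.float64(0.1)), (np.float64(0.39), np.float64(7.17), np.float64(-0.0), np.float64(0.1)), (np.float64(0.52), np.float64(9.56), np.float64(-0.0), np.float64(0.1)), (np.float64(0.65), np.float64(11.95), np.float64(-0.0), np.float64(0.1))]
```

View pics/w4.png

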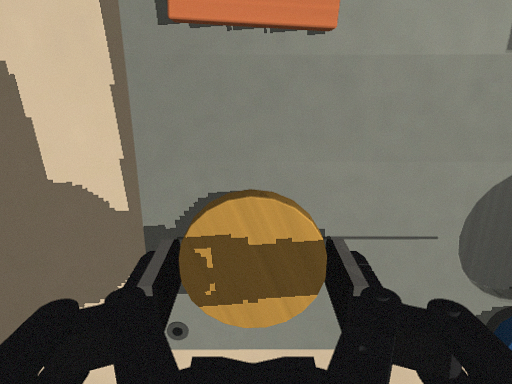

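The brass disc is gripped centrally between the pads, at (253,258), and is flat on the deck. I'll slide it now.

Emit:
apply_moves(
  motion=[
    {"tx": 0.1, "ty": 2.0, "tz": 0, "turn": 0, "jaw": 0.4},
    {"tx": 0.25, "ty": 4.5, "tz": 0, "turn": 0, "jaw": 0.4},
    {"tx": 0.4, "ty": 7.2, "tz": 0, "turn": 0, "jaw": 0.4},
    {"tx": 0.5, "ty": 9.6, "tz": 0, "turn": 0, "jaw": 0.4},
    {"tx": 0.6, "ty": 11.5, "tz": 0, "turn": 0, "jaw": 0.4},
  ],
)

```text
time_s: 7.72
position: [0.6348, 0.0501, 0.0419]
tool_rot: [[-0.998, 0.064, 0.002], [0.064, 0.998, 0.005], [-0.001, 0.005, -1.0]]
ft_force: [0.3, -0.2, -0.3]
grip_width: 0.0645
```

Emit:
apply_moves(
  motion=[
    {"tx": 0, "ty": 0.1, "tz": 0, "turn": 0, "jaw": 0.4},
    {"tx": 0, "ty": 0.1, "tz": 0, "turn": 0, "jaw": 0.4},
  ],
)

```text
time_s: 7.88
position: [0.6348, 0.052, 0.0421]
tool_rot: [[-0.998, 0.062, 0.002], [0.062, 0.998, 0.005], [-0.001, 0.005, -1.0]]
ft_force: [0.5, 0.1, -1.4]
grip_width: 0.0644
```

```bash
python3 - <<'E'
from h import *
P=camera_params("wrist");p,d=get_image("wrist")
c=big(masks(p)['br']);w=(cast(P,c,.034)[:,:2]*1000).astype(np.float32);print('br',cv2.minEnclosingCircle(w),cv2.fitEllipse(w))
s=telemetry.observe();z=s['position'][2]
plan([[(.6345,.0648,z,176.2)]])
E
```

```text
br ((635.408935546875, 53.05250930786133), 34.70273971557617) ((635.6683349609375, 52.86643600463867), (65.22232818603516, 68.62745666503906), 87.10635375976562)
at [0.6349 0.0509 0.042 ] head 176.37 F [-1.   0.7 -0.2] w 0.0643 t 7.93 q [ -6.  42.  75.   0.  63. -93.]
[(np.float64(0.13), np.float64(1.38), np.float64(-0.0), np.float64(0.2))]
```

Emit:
apply_moves(
  motion=[
    {"tx": 0.05, "ty": 0.5, "tz": 0.1, "turn": 0.2, "jaw": 0.4},
    {"tx": 0.05, "ty": 1.0, "tz": 0.1, "turn": 0.2, "jaw": 0.4},
    {"tx": 0.05, "ty": 1.35, "tz": 0.1, "turn": 0.2, "jaw": 0.4},
    {"tx": 0.05, "ty": 1.35, "tz": 0.1, "turn": 0.2, "jaw": 0.4},
    {"tx": 0.05, "ty": 1.35, "tz": 0.1, "turn": 0.2, "jaw": 0.4},
  ],
)

```text
time_s: 8.35
position: [0.6353, 0.0644, 0.0411]
tool_rot: [[-0.998, 0.067, 0.002], [0.067, 0.998, 0.004], [-0.001, 0.004, -1.0]]
ft_force: [1.2, -0.2, -0.8]
grip_width: 0.0646
```

```bash
python3 - <<'E'
from h import *
P=camera_params("wrist");p,d=get_image("wrist")
c=big(masks(p)['br']);w=(cast(P,c,.034)[:,:2]*1000).astype(np.float32);print('br',cv2.minEnclosingCircle(w),cv2.fitEllipse(w))
s=telemetry.observe();z=s['position'][2]
plan([[(.6345,.0648,z,176.2)]])
cv2.imwrite("pics/w5.png",p[:,:,::-1])
E
```

```text
br ((635.3660278320312, 65.81673431396484), 34.4974250793457) ((635.5113525390625, 65.23628997802734), (64.72887420654297, 68.22574615478516), 86.15633392333984)
at [0.6353 0.0643 0.0411] head 176.16 F [-0.4  0.5 -1.6] w 0.0646 t 8.4 q [ -5.  42.  75.   0.  64. -91.]
[(np.float64(0.08), np.float64(0.05), np.float64(-0.0), np.float64(-0.0))]
```

View pics/w5.png

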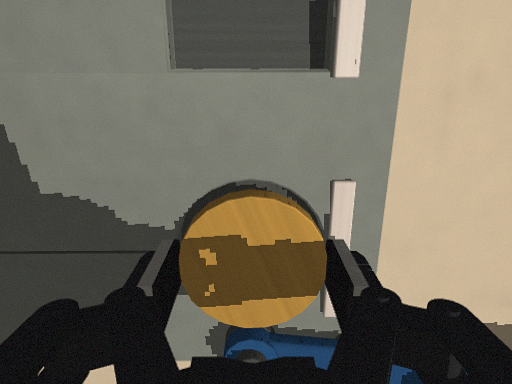

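The disc is over the cavity, with the rim showing evenly around it. I'll release it with a small nudge.

Emit:
apply_moves(
  motion=[
    {"tx": 0.05, "ty": 0.05, "tz": 0, "turn": 0, "jaw": 0.4},
    {"tx": 0.05, "ty": 0.05, "tz": 0, "turn": 0, "jaw": 0.6},
    {"tx": 0.05, "ty": 0.05, "tz": 0, "turn": 0, "jaw": 0.8},
    {"tx": 0.05, "ty": 0.05, "tz": 0, "turn": 0, "jaw": 0.8},
    {"tx": 0.05, "ty": 0.05, "tz": 0, "turn": 0, "jaw": 0.8},
  ],
)

```text
time_s: 8.82
position: [0.6349, 0.0647, 0.0412]
tool_rot: [[-0.998, 0.067, 0.002], [0.067, 0.998, 0.004], [-0.002, 0.004, -1.0]]
ft_force: [-0.7, 0.2, -0.1]
grip_width: 0.0767
```

Emit:
apply_moves(
  motion=[
    {"tx": 0, "ty": 0, "tz": -2, "turn": 0, "jaw": 0.9},
    {"tx": 0, "ty": 0, "tz": -5, "turn": 0, "jaw": 1},
    {"tx": 0, "ty": 0, "tz": -8, "turn": 0, "jaw": 1},
    {"tx": 0, "ty": 0, "tz": -8, "turn": 0, "jaw": 1},
  ],
)

```text
time_s: 9.15
position: [0.6371, 0.0643, 0.1274]
tool_rot: [[-0.998, 0.067, 0.012], [0.067, 0.998, 0.003], [-0.012, 0.004, -1.0]]
ft_force: [0.4, 0.9, 0.6]
grip_width: 0.0854
```

```bash
python3 - <<'E'
from h import *
P=camera_params("wrist");p,d=get_image("wrist")
c=big(masks(p)['br'])
for z in(.034,.024):
  w=(cast(P,c,z)[:,:2]*1000).astype(np.float32);print(z,cv2.minEnclosingCircle(w),cv2.fitEllipse(w)[1])
ct=c.mean(0).astype(int);R=cv2.Rodrigues(P['rvec'])[0]
for o in [(0,0),(-25,0),(25,0),(0,-25),(0,15)]:
  u,v=ct+o;dz=float(d[v,u]);x=np.array([(u-P['cx'])/P['fx']*dz,(v-P['cy'])/P['fy']*dz,dz]);print((R.T@(x-P['tvec'])).round(4))
cv2.imwrite("pics/w6.png",p[:,:,::-1])
co=big(masks(p)['co'])
cs=np.array([.5074,-.0552])
plan([lin((*telemetry.observe()['position'],176.2),(*cs,.16,176.2),5)])
E
```

```text
0.034 ((631.1387939453125, 65.29279327392578), 32.06993865966797) (61.58186721801758, 63.2462043762207)
0.024 ((634.5831298828125, 65.0807876586914), 33.53842544555664) (64.40154266357422, 66.14207458496094)
[0.6323 0.0656 0.0243]
[0.6308 0.0482 0.0252]
[0.6338 0.0832 0.0235]
[0.6141 0.0669 0.0251]
[0.6434 0.0649 0.0246]
at [0.6361 0.0643 0.1245] head 176.16 F [ 0.5  1.  -0.7] w 0.0854 t 9.2 q [ -5.  36.  70.   0.  73. -91.]
[(np.float64(2.41), np.float64(-2.56), np.float64(-0.71), np.float64(-0.0)), (np.float64(4.82), np.float64(-5.11), np.float64(-1.42), np.float64(-0.0)), (np.float64(7.22), np.float64(-7.67), np.float64(-2.13), np.float64(-0.0)), (np.float64(9.63), np.float64(-10.23), np.float64(-2.84), np.float64(-0.0)), (np.float64(12.04), np.float64(-12.79), np.float64(-3.55), np.float64(-0.0))]
```

View pics/w6.png

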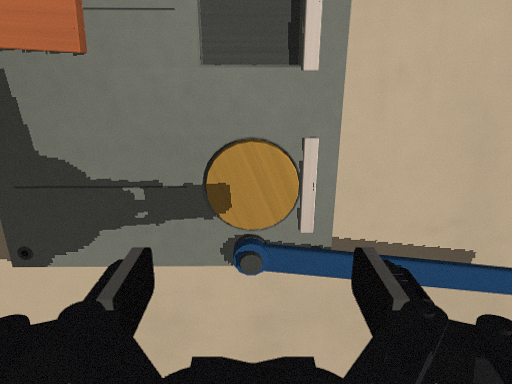

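The brass is seated flush: its top is at about 24.5 mm and its centre is within 0.5 mm. The copper is next.

Emit:
apply_moves(
  motion=[
    {"tx": 2.4, "ty": -2.5, "tz": -0.7, "turn": 0, "jaw": 1},
    {"tx": 4.8, "ty": -5.1, "tz": -1.4, "turn": 0, "jaw": 1},
    {"tx": 7.2, "ty": -7.7, "tz": -2.1, "turn": 0, "jaw": 1},
    {"tx": 9.6, "ty": -10.2, "tz": -2.8, "turn": 0, "jaw": 1},
    {"tx": 12.0, "ty": -12.8, "tz": -3.5, "turn": 0, "jaw": 1},
  ],
)

```text
time_s: 9.62
position: [0.5057, -0.056, 0.1572]
tool_rot: [[-0.998, 0.066, 0.007], [0.066, 0.998, 0.004], [-0.007, 0.005, -1.0]]
ft_force: [0.1, -0.6, 0.5]
grip_width: 0.0851
```

Emit:
apply_moves(
  motion=[
    {"tx": 0, "ty": 0, "tz": 0, "turn": 0, "jaw": 1},
    {"tx": 0, "ty": 0, "tz": 0, "turn": 0, "jaw": 1},
  ],
)

```text
time_s: 9.78
position: [0.5047, -0.0569, 0.1569]
tool_rot: [[-0.998, 0.069, 0.006], [0.069, 0.998, 0.005], [-0.006, 0.005, -1.0]]
ft_force: [-0.0, -0.3, 0.3]
grip_width: 0.0855
```

```bash
python3 - <<'E'
from h import *
P=camera_params("wrist");p,d=get_image("wrist")
np.savez("pics/w7.npz",p=p,d=d,**{k:P[k] for k in P});cv2.imwrite("pics/w7.png",p[:,:,::-1])
c=big(masks(p)['co']);print('co',rect(P,c,.034))
g=p.max(2).astype(int)
q=proj(P,[[*D(-56+a*31.5,60+b*31.5),.024] for a,b in((-1,-1),(-1,1),(1,1),(1,-1))]);print('cav pred px',q.round(0).tolist())
plan([])
E
```

```text
co ((507.1925048828125, -56.09326171875), (59.5182991027832, 60.06100845336914), 83.2452163696289)
cav pred px [[378.0, 151.0], [461.0, 150.0], [447.0, 225.0], [370.0, 225.0]]
at [ 0.5055 -0.0562  0.1567] head 176.11 F [-0.6 -0.1  0.2] w 0.0859 t 9.83 q [ -20.   23.   89.    0.   68. -106.]
```

View pics/w7.png

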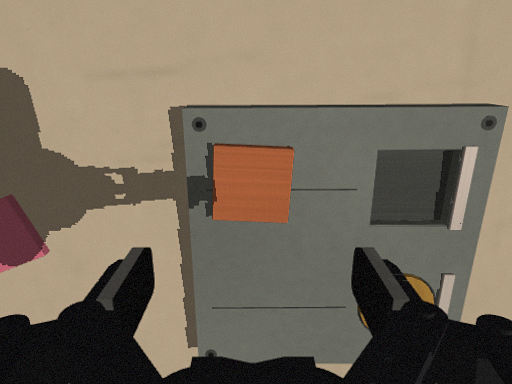

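The copper is at (253,183), and the square cavity's edges match the prediction within a pixel. I'll go down and grip it.

```bash
python3 - <<'E'
from h import *
plan([[(.5072,-.0561,.058,173.2)],[(.5072,-.0561,.040,173.2)]]); print(D(-56,60))
E
```

```text
at [ 0.5055 -0.0562  0.1567] head 176.11 F [-0.6 -0.1  0.2] w 0.0859 t 9.83 q [ -20.   23.   89.    0.   68. -106.]
[(np.float64(-0.17), np.float64(0.02), np.float64(9.87), np.float64(2.9))]
[(np.float64(0.0), np.float64(0.0), np.float64(1.8), -0.0)]
[0.52329955 0.07217943]
```

Emit:
apply_moves(
  motion=[
    {"tx": -0.15, "ty": 0, "tz": 3.5, "turn": 2.9, "jaw": 1},
    {"tx": -0.15, "ty": 0, "tz": 7, "turn": 2.9, "jaw": 1},
    {"tx": -0.15, "ty": 0, "tz": 9.5, "turn": 2.9, "jaw": 0.8},
    {"tx": -0.15, "ty": 0, "tz": 9.9, "turn": 2.9, "jaw": 0.75},
    {"tx": -0.15, "ty": 0, "tz": 9.9, "turn": 2.9, "jaw": 0.75},
  ],
)

```text
time_s: 10.25
position: [0.5075, -0.0549, 0.0563]
tool_rot: [[-0.993, 0.117, 0.003], [0.117, 0.993, 0.006], [-0.002, 0.006, -1.0]]
ft_force: [-0.1, -0.6, -0.1]
grip_width: 0.0751
```

```bash
python3 - <<'E'
from h import *
plan([[(.5072,-.0561,.0405,173.2)]])
E
```

```text
at [ 0.5075 -0.0549  0.0563] head 173.28 F [-0.1 -0.6 -0.1] w 0.0751 t 10.25 q [ -20.   31.   96.    0.   53. -103.]
[(np.float64(0.02), np.float64(-0.12), np.float64(1.58), np.float64(0.1))]
```

Emit:
apply_moves(
  motion=[
    {"tx": 0, "ty": -0.1, "tz": 0.8, "turn": 0, "jaw": 0.75},
    {"tx": 0, "ty": -0.1, "tz": 1.6, "turn": 0, "jaw": 0.7},
    {"tx": 0, "ty": -0.1, "tz": 1.6, "turn": 0, "jaw": 0.5},
    {"tx": 0, "ty": -0.1, "tz": 1.6, "turn": 0, "jaw": 0.35},
    {"tx": 0, "ty": -0.1, "tz": 1.6, "turn": 0, "jaw": 0.25},
  ],
  squeeze=20,
)

```text
time_s: 10.67
position: [0.5077, -0.0559, 0.0407]
tool_rot: [[-0.993, 0.117, 0.004], [0.117, 0.993, 0.006], [-0.003, 0.006, -1.0]]
ft_force: [0.6, -0.3, -1.6]
grip_width: 0.0593
```

Emit:
apply_moves(
  motion=[
    {"tx": 0, "ty": 0, "tz": 0.05, "turn": 0, "jaw": 0.25},
    {"tx": 0, "ty": 0, "tz": 0.05, "turn": 0, "jaw": 0.25},
  ],
)

```text
time_s: 10.83
position: [0.5079, -0.0559, 0.0406]
tool_rot: [[-0.993, 0.117, 0.004], [0.117, 0.993, 0.006], [-0.004, 0.006, -1.0]]
ft_force: [0.1, -0.0, -1.9]
grip_width: 0.0595
```

```bash
python3 - <<'E'
from h import *
P=camera_params("wrist");p,d=get_image("wrist")
m=masks(p)['co'];m[:, :150]=0;m[:,360:]=0
c=big(m);print('co',rect(P,c,.034))
s=telemetry.observe();z=s['position'][2]
t=D(-56,60)
plan([lin((*s['position'],173.2),(t[0],t[1]-.012,z,176.2),5)])
E
```

```text
co ((506.59234619140625, -54.92544937133789), (59.552085876464844, 62.3226318359375), 83.15973663330078)
at [ 0.5078 -0.0559  0.0405] head 173.27 F [-0.3  0.5 -0.3] w 0.0591 t 10.88 q [ -20.   33.   97.    1.   51. -103.]
[(np.float64(-0.04), np.float64(2.34), np.float64(-0.0), np.float64(-0.5)), (np.float64(-0.07), np.float64(4.68), np.float64(-0.0), np.float64(-1.1)), (np.float64(-0.11), np.float64(7.03), np.float64(-0.0), np.float64(-1.7)), (np.float64(-0.14), np.float64(9.37), np.float64(-0.0), np.float64(-2.3)), (np.float64(-0.18), np.float64(11.71), np.float64(-0.0), np.float64(-2.9))]
```

Emit:
apply_moves(
  motion=[
    {"tx": -0.05, "ty": 2.0, "tz": 0, "turn": -0.5, "jaw": 0.25},
    {"tx": -0.1, "ty": 4.5, "tz": 0, "turn": -1.1, "jaw": 0.25},
    {"tx": -0.15, "ty": 7.0, "tz": 0, "turn": -1.7, "jaw": 0.25},
    {"tx": -0.2, "ty": 9.4, "tz": 0, "turn": -2.3, "jaw": 0.25},
    {"tx": -0.25, "ty": 11.5, "tz": 0, "turn": -2.9, "jaw": 0.25},
  ],
)

```text
time_s: 11.3
position: [0.5238, 0.0594, 0.0414]
tool_rot: [[-0.998, 0.066, 0.004], [0.066, 0.998, 0.006], [-0.004, 0.006, -1.0]]
ft_force: [0.5, 0.5, -0.9]
grip_width: 0.0593
```

Emit:
apply_moves(
  motion=[
    {"tx": 0, "ty": 0, "tz": 0, "turn": 0, "jaw": 0.25},
    {"tx": 0, "ty": 0, "tz": 0, "turn": 0, "jaw": 0.25},
  ],
)

```text
time_s: 11.47
position: [0.5237, 0.0602, 0.0415]
tool_rot: [[-0.998, 0.064, 0.005], [0.064, 0.998, 0.006], [-0.004, 0.006, -1.0]]
ft_force: [0.7, 0.1, -1.6]
grip_width: 0.0592
```

```bash
python3 - <<'E'
from h import *
P=camera_params("wrist");p,d=get_image("wrist")
m=masks(p)['co'];m[:, :150]=0;m[:,360:]=0
c=big(m);print('co',rect(P,c,.034))
s=telemetry.observe();z=s['position'][2]
t=D(-56,60)
plan([[(t[0]+.0008,t[1],z,176.2)]])
E
```

```text
co ((523.0302734375, 61.16210174560547), (59.95883560180664, 62.772483825683594), 86.31948852539062)
at [0.5237 0.0593 0.0414] head 176.25 F [-0.2 -0.3 -1.8] w 0.0595 t 11.52 q [ -7.  34.  94.   0.  52. -93.]
[(np.float64(0.05), np.float64(1.29), np.float64(-0.0), np.float64(0.1))]
```

Emit:
apply_moves(
  motion=[
    {"tx": 0, "ty": 0.5, "tz": 0.05, "turn": 0, "jaw": 0.25},
    {"tx": 0, "ty": 1.0, "tz": 0.05, "turn": 0, "jaw": 0.25},
    {"tx": 0, "ty": 1.25, "tz": 0.05, "turn": 0, "jaw": 0.25},
    {"tx": 0, "ty": 1.25, "tz": 0.05, "turn": 0, "jaw": 0.25},
    {"tx": 0, "ty": 1.25, "tz": 0.05, "turn": 0, "jaw": 0.25},
  ],
)

```text
time_s: 11.93
position: [0.5245, 0.0717, 0.041]
tool_rot: [[-0.998, 0.065, 0.004], [0.065, 0.998, 0.006], [-0.004, 0.006, -1.0]]
ft_force: [-0.4, -0.3, -1.0]
grip_width: 0.0592
```

```bash
python3 - <<'E'
from h import *
P=camera_params("wrist");p,d=get_image("wrist")
m=masks(p)['co'];m[:, :150]=0;m[:,360:]=0
c=big(m);print('co',rect(P,c,.034))
s=telemetry.observe();z=s['position'][2]
t=D(-56,60)
plan([[(t[0]+.0006,t[1],z,176.2)]])
cv2.imwrite("pics/w8.png",p[:,:,::-1])
E
```

```text
co ((523.7465209960938, 72.64440155029297), (59.731414794921875, 62.097496032714844), 86.13813781738281)
at [0.5246 0.0716 0.041 ] head 176.24 F [ 0.4  0.5 -1.8] w 0.0593 t 11.98 q [ -5.  34.  94.   0.  52. -92.]
[(np.float64(0.07), np.float64(0.05), np.float64(-0.0), np.float64(0.0))]
```

View pics/w8.png

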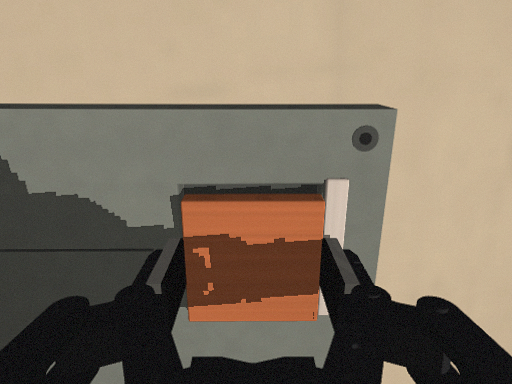

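The square is over its cavity, with about 0.6 mm of correction left. I'll apply that and release.

Emit:
apply_moves(
  motion=[
    {"tx": 0.06, "ty": 0.04, "tz": 0, "turn": 0, "jaw": 0.25},
    {"tx": 0.06, "ty": 0.04, "tz": 0, "turn": 0, "jaw": 0.25},
    {"tx": 0.06, "ty": 0.04, "tz": 0, "turn": 0, "jaw": 0.5},
    {"tx": 0.06, "ty": 0.04, "tz": 0, "turn": 0, "jaw": 0.75},
    {"tx": 0.06, "ty": 0.04, "tz": 0, "turn": 0, "jaw": 0.75},
  ],
)

```text
time_s: 12.4
position: [0.5241, 0.072, 0.0411]
tool_rot: [[-0.998, 0.066, 0.005], [0.066, 0.998, 0.005], [-0.004, 0.006, -1.0]]
ft_force: [0.1, 0.3, -0.6]
grip_width: 0.0746
```

Emit:
apply_moves(
  motion=[
    {"tx": 0, "ty": 0, "tz": -2, "turn": 0, "jaw": 0.9},
    {"tx": 0, "ty": 0, "tz": -5, "turn": 0, "jaw": 1},
    {"tx": 0, "ty": 0, "tz": -8, "turn": 0, "jaw": 1},
    {"tx": 0, "ty": 0, "tz": -9, "turn": 0, "jaw": 1},
  ],
)

```text
time_s: 12.73
position: [0.525, 0.0714, 0.135]
tool_rot: [[-0.998, 0.065, 0.011], [0.065, 0.998, 0.005], [-0.01, 0.006, -1.0]]
ft_force: [-0.5, 0.0, 1.8]
grip_width: 0.0855
```

```bash
python3 - <<'E'
from h import *
P=camera_params("wrist");p,d=get_image("wrist")
c=big(masks(p)['co'])
for z in(.034,.024): print(z,rect(P,c,z))
print('target',D(-56,60))
ct=c.mean(0).astype(int);R=cv2.Rodrigues(P['rvec'])[0]
for o in [(0,0),(-25,0),(25,0),(0,-25),(0,20)]:
  u,v=ct+o;dz=float(d[v,u]);x=np.array([(u-P['cx'])/P['fx']*dz,(v-P['cy'])/P['fy']*dz,dz]);print((R.T@(x-P['tvec'])).round(4))
cv2.imwrite("pics/w9.png",p[:,:,::-1])
s=telemetry.observe();
L=lin((*s['position'],176.2),(*post(96.6,.13)[:3],79.6),15)
plan([L[:5],L[5:10],L[10:]])
E
```

```text
0.034 ((520.41748046875, 73.22465515136719), (57.04536819458008, 57.198307037353516), 86.13211822509766)
0.024 ((523.7960205078125, 73.06652069091797), (59.56732940673828, 59.7277946472168), 86.13274383544922)
target [0.52329955 0.07217943]
[0.5227 0.0714 0.0236]
[0.5213 0.0533 0.0241]
[0.5238 0.0895 0.024 ]
[0.504  0.0726 0.0235]
[0.5381 0.0703 0.024 ]
at [0.5252 0.0714 0.1353] head 176.24 F [ 1.3 -0.1  1.2] w 0.0853 t 12.78 q [ -5.  26.  88.   0.  65. -92.]
[(np.float64(-1.15), np.float64(0.71), np.float64(0.04), np.float64(6.5)), (np.float64(-2.3), np.float64(1.41), np.float64(0.07), np.float64(12.9)), (np.float64(-3.45), np.float64(2.12), np.float64(0.11), np.float64(19.4)), (np.float64(-4.59), np.float64(2.82), np.float64(0.14), np.float64(25.8)), (np.float64(-5.74), np.float64(3.53), np.float64(0.18), np.float64(32.2))]
[(np.float64(-0.6), np.float64(1.21), np.float64(0.04), np.float64(6.4)), (np.float64(-1.19), np.float64(2.42), np.float64(0.07), np.float64(12.9)), (np.float64(-1.79), np.float64(3.63), np.float64(0.11), np.float64(19.3)), (np.float64(-2.38), np.float64(4.84), np.float64(0.14), np.float64(25.8)), (np.float64(-2.98), np.float64(6.05), np.float64(0.18), np.float64(32.2))]
[(np.float64(0.14), np.float64(1.34), np.float64(0.04), np.float64(6.4)), (np.float64(0.28), np.float64(2.68), np.float64(0.07), np.float64(12.9)), (np.float64(0.42), np.float64(4.02), np.float64(0.11), np.float64(19.3)), (np.float64(0.56), np.float64(5.36), np.float64(0.14), np.float64(25.8)), (np.float64(0.7), np.float64(6.7), np.float64(0.18), np.float64(32.2))]
```

The copper is seated flush (59.6 mm square at deck height, depth about 24 mm). Next I'll go back to the post.

Emit:
apply_moves(
  motion=[
    {"tx": -1.15, "ty": 0.7, "tz": 0, "turn": 6.5, "jaw": 1},
    {"tx": -2.3, "ty": 1.4, "tz": 0, "turn": 13, "jaw": 1},
    {"tx": -3.5, "ty": 2.1, "tz": 0, "turn": 19.4, "jaw": 1},
    {"tx": -4.6, "ty": 2.8, "tz": 0, "turn": 25.8, "jaw": 1},
    {"tx": -5.7, "ty": 3.5, "tz": 0, "turn": 32.2, "jaw": 1},
  ],
)

```text
time_s: 13.2
position: [0.5846, 0.1029, 0.1352]
tool_rot: [[-0.806, 0.592, 0.011], [0.592, 0.806, 0.005], [-0.006, 0.01, -1.0]]
ft_force: [0.2, 0.0, 0.1]
grip_width: 0.0858
```

Emit:
apply_moves(
  motion=[
    {"tx": -0.6, "ty": 1.2, "tz": 0, "turn": 6.5, "jaw": 1},
    {"tx": -1.2, "ty": 2.4, "tz": 0, "turn": 13, "jaw": 1},
    {"tx": -1.8, "ty": 3.6, "tz": 0, "turn": 19.4, "jaw": 1},
    {"tx": -2.4, "ty": 4.8, "tz": 0, "turn": 25.8, "jaw": 1},
    {"tx": -3.0, "ty": 6.0, "tz": 0, "turn": 32.2, "jaw": 1},
  ],
)

```text
time_s: 13.62
position: [0.6446, 0.1339, 0.1348]
tool_rot: [[-0.362, 0.932, 0.009], [0.932, 0.362, 0.005], [0.001, 0.01, -1.0]]
ft_force: [-0.5, 0.5, -0.3]
grip_width: 0.0852
```

Emit:
apply_moves(
  motion=[
    {"tx": 0.1, "ty": 1.3, "tz": 0, "turn": 6.5, "jaw": 1},
    {"tx": 0.3, "ty": 2.7, "tz": 0, "turn": 13, "jaw": 1},
    {"tx": 0.4, "ty": 4.0, "tz": 0, "turn": 19.4, "jaw": 1},
    {"tx": 0.55, "ty": 5.4, "tz": 0, "turn": 25.8, "jaw": 1},
    {"tx": 0.7, "ty": 6.7, "tz": 0, "turn": 32.2, "jaw": 1},
  ],
)

```text
time_s: 14.03
position: [0.7049, 0.1649, 0.1341]
tool_rot: [[0.196, 0.981, 0.008], [0.981, -0.196, 0.005], [0.006, 0.006, -1.0]]
ft_force: [1.3, 0.1, -0.0]
grip_width: 0.0855
```

Emit:
apply_moves(
  motion=[
    {"tx": 0, "ty": 0, "tz": 0, "turn": 0, "jaw": 1},
    {"tx": 0, "ty": 0, "tz": 0, "turn": 0, "jaw": 0.5},
  ],
)

```text
time_s: 14.2
position: [0.7045, 0.165, 0.1324]
tool_rot: [[0.193, 0.981, 0.005], [0.981, -0.193, 0.005], [0.005, 0.004, -1.0]]
ft_force: [-0.0, 0.2, -0.0]
grip_width: 0.0756
```

```bash
python3 - <<'E'
from h import *
P=camera_params("wrist");p,d=get_image("wrist")
print('post px',proj(P,[*post(96.6,.077)[:3]]))
cv2.imwrite("pics/w10.png",p[:,:,::-1])
plan([[post(96.6,.0635)]])
E
```

```text
post px [[253.22493108 217.60430644]]
at [0.7042 0.1648 0.1328] head 78.87 F [-1.1  0.2  0.6] w 0.0686 t 14.25 q [ 4. 44. 52.  0. 83. 15.]
[(np.float64(0.09), np.float64(-0.03), np.float64(6.93), np.float64(-0.7))]
```

View pics/w10.png

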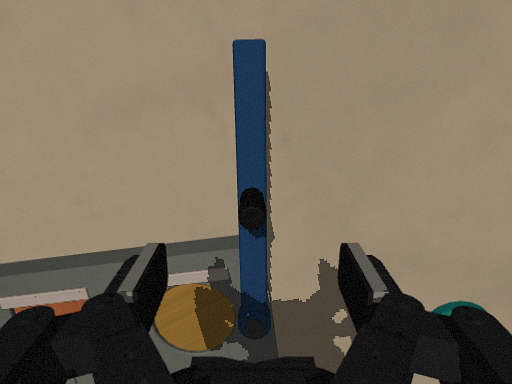

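The post is at (252,216), centred between the jaws. I'll grip it and swing the bar closed.

Emit:
apply_moves(
  motion=[
    {"tx": 0.1, "ty": 0, "tz": 3.5, "turn": -0.6, "jaw": 0.2},
    {"tx": 0.1, "ty": 0, "tz": 6.9, "turn": -0.6, "jaw": 0},
    {"tx": 0.1, "ty": 0, "tz": 6.9, "turn": -0.6, "jaw": -0.3},
    {"tx": 0.1, "ty": 0, "tz": 6.9, "turn": -0.6, "jaw": -0.7},
    {"tx": 0.1, "ty": 0, "tz": 6.9, "turn": -0.6, "jaw": -1},
  ],
  squeeze=20,
)

```text
time_s: 14.67
position: [0.7045, 0.1657, 0.0644]
tool_rot: [[0.182, 0.983, 0.005], [0.983, -0.182, 0.004], [0.005, 0.004, -1.0]]
ft_force: [1.0, -0.4, -10.0]
grip_width: 0.0151
```

Emit:
apply_moves(
  motion=[
    {"tx": 0, "ty": 0, "tz": 0, "turn": 0, "jaw": -1},
    {"tx": 0, "ty": 0, "tz": 0, "turn": 0, "jaw": -1},
  ],
)

```text
time_s: 14.83
position: [0.7042, 0.1657, 0.0644]
tool_rot: [[0.181, 0.983, 0.004], [0.983, -0.181, 0.004], [0.005, 0.003, -1.0]]
ft_force: [0.1, 0.1, -13.4]
grip_width: 0.0148
```

Emit:
apply_moves(
  motion=[
    {"tx": -0.1, "ty": -1.2, "tz": 0, "turn": -6.4, "jaw": -1},
    {"tx": -0.25, "ty": -2.35, "tz": 0, "turn": -12.8, "jaw": -1},
    {"tx": -0.6, "ty": -3.5, "tz": 0, "turn": -19.2, "jaw": -1},
    {"tx": -1.05, "ty": -4.6, "tz": 0, "turn": -25.6, "jaw": -1},
    {"tx": -1.6, "ty": -5.6, "tz": 0, "turn": -32, "jaw": -1},
  ],
)

```text
time_s: 15.25
position: [0.6456, 0.1598, 0.0644]
tool_rot: [[-0.373, 0.928, 0.004], [0.928, 0.373, 0.004], [0.002, 0.005, -1.0]]
ft_force: [2.0, -3.4, -14.3]
grip_width: 0.0148
```

```bash
python3 - <<'E'
from h import *
s=telemetry.observe();v=s['position'][:2]-D(106,60);f=180+YAW-np.degrees(np.arctan2(v[1],v[0]));print(np.linalg.norm(v),f)
plan([[post(f-(f-1)*(i+1)/10,.0635) for i in range(5)],[post(f-(f-1)*(i+1)/10,.0635) for i in range(5,10)]])
E
```

```text
0.10590373173762443 64.41088373212934
at [0.6456 0.1598 0.0644] head 111.89 F [  2.   -3.4 -14.3] w 0.0148 t 15.25 q [  4.  42.  68.   0.  69. -18.]
[(np.float64(-0.05), np.float64(-1.17), np.float64(0.09), np.float64(-6.2)), (np.float64(-0.25), np.float64(-2.33), np.float64(0.09), np.float64(-12.6)), (np.float64(-0.56), np.float64(-3.46), np.float64(0.09), np.float64(-18.9)), (np.float64(-1.0), np.float64(-4.54), np.float64(0.09), np.float64(-25.3)), (np.float64(-1.56), np.float64(-5.57), np.float64(0.09), np.float64(-31.6))]
[(np.float64(-0.06), np.float64(-1.17), np.float64(-0.0), np.float64(-6.3)), (np.float64(-0.26), np.float64(-2.33), np.float64(-0.0), np.float64(-12.7)), (np.float64(-0.58), np.float64(-3.46), np.float64(-0.0), np.float64(-19.0)), (np.float64(-1.02), np.float64(-4.54), np.float64(-0.0), np.float64(-25.4)), (np.float64(-1.58), np.float64(-5.57), np.float64(-0.0), np.float64(-31.7))]
```

Emit:
apply_moves(
  motion=[
    {"tx": -0.05, "ty": -1.2, "tz": 0, "turn": -6.3, "jaw": -1},
    {"tx": -0.25, "ty": -2.3, "tz": 0, "turn": -12.6, "jaw": -1},
    {"tx": -0.55, "ty": -3.45, "tz": 0, "turn": -19, "jaw": -1},
    {"tx": -1.0, "ty": -4.55, "tz": 0, "turn": -25.3, "jaw": -1},
    {"tx": -1.55, "ty": -5.55, "tz": 0, "turn": -31.6, "jaw": -1},
  ],
)

```text
time_s: 15.67
position: [0.5994, 0.1242, 0.0644]
tool_rot: [[-0.807, 0.59, 0.004], [0.59, 0.807, 0.003], [-0.001, 0.005, -1.0]]
ft_force: [2.5, -1.9, -15.3]
grip_width: 0.0153
```

Emit:
apply_moves(
  motion=[
    {"tx": -0.05, "ty": -1.2, "tz": 0, "turn": -6.3, "jaw": -1},
    {"tx": -0.25, "ty": -2.3, "tz": 0, "turn": -12.6, "jaw": -1},
    {"tx": -0.55, "ty": -3.45, "tz": 0, "turn": -19, "jaw": -1},
    {"tx": -1.0, "ty": -4.55, "tz": 0, "turn": -25.3, "jaw": -1},
    {"tx": -1.55, "ty": -5.55, "tz": 0, "turn": -31.6, "jaw": -1},
  ],
)

```text
time_s: 16.08
position: [0.5786, 0.0696, 0.0644]
tool_rot: [[-0.997, 0.075, 0.003], [0.075, 0.997, 0.003], [-0.003, 0.003, -1.0]]
ft_force: [2.2, 0.1, -16.9]
grip_width: 0.0153
```

```bash
python3 - <<'E'
from h import *
s=telemetry.observe();v=s['position'][:2]-D(106,60);f=180+YAW-np.degrees(np.arctan2(v[1],v[0]));print(np.linalg.norm(v),f)
plan([[post(0,.0635)]])
E
```

```text
0.10669650790590356 0.6005076807959426
at [0.5786 0.0696 0.0644] head 175.72 F [  2.2   0.1 -16.9] w 0.0153 t 16.08 q [ -5.  36.  83.   0.  61. -91.]
[(np.float64(-0.07), np.float64(-0.11), np.float64(0.09), np.float64(-0.5))]
```

The bar is at about 0.6°. I'll release, rise and verify.

Emit:
apply_moves(
  motion=[
    {"tx": 0, "ty": -0.05, "tz": 0, "turn": 0, "jaw": -1},
    {"tx": 0, "ty": -0.05, "tz": 0, "turn": 0, "jaw": -0.6},
    {"tx": 0, "ty": -0.05, "tz": 0, "turn": 0, "jaw": -0.2},
    {"tx": 0, "ty": -0.05, "tz": 0, "turn": 0, "jaw": 0},
    {"tx": 0, "ty": -0.05, "tz": 0, "turn": 0, "jaw": 0.1},
  ],
)

```text
time_s: 16.5
position: [0.5793, 0.0697, 0.0658]
tool_rot: [[-0.997, 0.075, 0.006], [0.075, 0.997, 0.003], [-0.006, 0.003, -1.0]]
ft_force: [0.4, -0.6, -0.2]
grip_width: 0.047
```

Emit:
apply_moves(
  motion=[
    {"tx": 0, "ty": 0, "tz": -2, "turn": 0, "jaw": 0.1},
    {"tx": 0, "ty": 0, "tz": -5, "turn": 0, "jaw": 0.3},
    {"tx": 0, "ty": 0, "tz": -9, "turn": 0, "jaw": 0.5},
    {"tx": 0, "ty": 0, "tz": -13, "turn": 0, "jaw": 1},
    {"tx": 0, "ty": 0, "tz": -16, "turn": 0, "jaw": 1},
  ],
)

```text
time_s: 16.92
position: [0.5787, 0.0698, 0.2301]
tool_rot: [[-0.997, 0.075, 0.011], [0.075, 0.997, 0.003], [-0.011, 0.004, -1.0]]
ft_force: [0.9, -0.2, 0.3]
grip_width: 0.0848
```

Emit:
apply_moves(
  motion=[
    {"tx": 0, "ty": 0, "tz": 0, "turn": 0, "jaw": 1},
    {"tx": 0, "ty": 0, "tz": 0, "turn": 0, "jaw": 1},
  ],
)

```text
time_s: 17.08
position: [0.5794, 0.0703, 0.2329]
tool_rot: [[-0.997, 0.076, 0.017], [0.076, 0.997, 0.002], [-0.017, 0.004, -1.0]]
ft_force: [-0.4, -0.5, 0.9]
grip_width: 0.0853
```

```bash
python3 - <<'E'
from h import *
P=camera_params("wrist");p,d=get_image("wrist")
m=masks(p)
roi=np.zeros(p.shape[:2],bool);roi[:240]=1
w=cast(P,big(m['bl']&roi),.037)[:,:2];r=cv2.minAreaRect((w*1000).astype(np.float32));print('bar',r,'expected',D(3.5,60))
for k in('br','co'):
  pts=np.argwhere(m[k]&roi)[:,::-1];w=(cast(P,pts,.024)[:,:2]*1000).astype(np.float32);print(k,cv2.minAreaRect(w))
print(D(56,60),D(-56,60),telemetry.observe()['ft_force'])
cv2.imwrite("pics/w11.png",p[:,:,::-1])
E
```

```text
bar ((574.3760986328125, 69.2706527709961), (19.7322998046875, 187.99093627929688), 85.69074249267578) expected [0.58266874 0.06823613]
br ((627.6171875, 62.19447326660156), (81.65311431884766, 65.74594116210938), 27.20899200439453)
co ((523.9629516601562, 73.16929626464844), (59.77885818481445, 59.44844436645508), 85.64529418945312)
[0.63505332 0.06475675] [0.52329955 0.07217943] [ 0.63895973  0.09609976 -0.11353677]
```

```bash
python3 - <<'E'
from h import *
P=camera_params("wrist");p,d=get_image("wrist")
m=masks(p)['br'].astype(np.uint8);m[240:]=0
m=cv2.morphologyEx(m,cv2.MORPH_OPEN,np.ones((5,5)));n,l,st,ce=cv2.connectedComponentsWithStats(m)
print(st[1:].tolist())
ok=[i for i in range(1,n) if st[i,4]>200]
pts=np.argwhere(np.isin(l,ok))[:,::-1];print(cv2.minEnclosingCircle((cast(P,pts,.024)[:,:2]*1000).astype(np.float32)))
R=cv2.Rodrigues(P['rvec'])[0]
for t in (D(56,40),D(56,80),D(-56,40),D(-56,80)):
  u,v=proj(P,[*t,.024])[0].round().astype(int);dz=float(d[v,u]);x=np.array([(u-P['cx'])/P['fx']*dz,(v-P['cy'])/P['fy']*dz,dz]);print((R.T@(x-P['tvec'])).round(4),p[v,u])
E
```

```text
[[220, 179, 20, 53, 828], [260, 179, 22, 54, 929]]
((634.1964721679688, 64.96085357666016), 33.77509689331055)
[0.6332 0.0444 0.0242] [142 104  44]
[0.6366 0.0849 0.0236] [146 109  48]
[0.5219 0.0523 0.0239] [163  92  57]
[0.5249 0.0917 0.0246] [160  87  53]
```

Both blanks are flush and centred, and the bar is closed (about 0.5° from the die's x axis). Handing in.

```bash
python3 -c "
from rig import close_job
print(close_job())"
```

```text
the job is handed in; nothing more can be done
None
```

The job is handed in: both blanks are seated in their cavities and the keeper bar is closed over them. I swung the bar open to about 1.68 rad by its post. I then slid the brass blank and the copper blank along the deck into their cavities, swung the bar back and pulled the arm clear.

**Last checks:**
- **Brass:** its centre is within about 1 mm of the cavity centre, and its top is 24 mm above the bench (flush with the deck).
- **Copper:** its centre is within about 1.2 mm and aligned with the die to about 0.5°. Its top is also at 24 mm.
- **Keeper bar:** it is at about 0.01 rad (limit 0.1).
- **Arm:** it stands clear with no contact force. The clock read about 17 s, against the 72 s limit.

**Problems in the checks:**
- The first final brass measurement came out as a wrong shape, probably from stray pixels in the colour mask. A cleaned-up repeat agreed with the earlier readings.
- The last picture could not be viewed because I had reached the 12-picture limit, so the final state is confirmed by numbers only.
- I did not re-measure the bystanders at the end. The moves were all over the die and the keeper's swing, apart from the first approach about 0.25 m up, and no unexpected contact forces showed.

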